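# Sort the mixed-up lids of the topping canisters

### The arm

A 6-joint arm with a two-finger parallel gripper is mounted at the origin on a cart in front of the work surface, level with it; the furniture and walls round the work are solid. World frame = base frame: x ahead of the robot, y to its left, z up, the work surface at z = 0. Lengths are in m, angles in rad, forces in N, time in s.
With the tool pointing down it reaches from about 0.375 to 0.925 m from the base axis. Payload 5.7 kg.
Tool frame: the origin (TCP) lies on the mounting face of the last link; the fingertips stand 173 mm ahead of it and the grasp point (between the pads) lies 155 mm ahead of it; z points along the fingers, y is the line along which they close (so a half turn about z gives the same grasp; the last joint's range is limited). The gripper opens to 85 mm and grips with 20 to 120 N. Pads are 22 mm wide; open, the fingers measure 114 mm over their backs; the gripper's body (76 mm by 85 mm) begins 54 mm behind the grasp point. The pads swing forward as they close: fully open they stand 13 mm farther back than shut.
Start: joints at [-1.283, 0.359, 1.51, -0, 1.272, -0.115], TCP at [0.235, -0.552, 0.405] pointing down, gripper open.
Joint ranges: [-2.97, 2.97], [-1.01, 2.36], [0.21, 2.38], [-0.96, 4.11], [0.2, 2.71], [-2.98, 2.98]. Speed limits (rad/s): [2.39, 2.39, 3.14, 3.14, 3.14, 3.14].

### API

Orientations are given as a unit quaternion [w, x, y, z].
In Python, from bench import r gives the robot as it stands.
- The arm moves only by the tool servo_tool, never from a script. Its argument "deltas" is a list of rows, each an object of numbers: "rx", "ry", "rz": the turn, a rotation vector about the tool's x, y, z in degrees; "x", "y", "z": the shift along the tool's x, y, z in mm; "fingers": the finger opening in mm, from 0 to 85.4. A call has 1 to 20 rows; each row shifts and turns the commanded pose from where the row before left it, along the tool's axes as they then stand; what a row does not reach is not made up. A row lasts 1/10 s, in which the tool goes at most 50 mm and 8.59 degrees, less where a joint would pass 70% of its speed; a pose out of reach is approached as far as the arm can. A call with a gripper value outside its range is refused whole. The fingers move at their own pace and stop on an object; "grip_force" is the grip in N (left out, the last holds). Time passes only in rows, so rows that do not move let the fingers close. It gives the time, the measured TCP pose, the force, the opening and the grip force at its end, in the units of the state.
- r.read_state(): the state, without advancing time (a new reading comes with each control period).
- r.capture(name): name is "scene" or "top" or "wrist"; returns a dict with "img" (384x512x3 uint8, blue, green, red), "camera_matrix" (3x3 intrinsics, pixels), "origin" and "attitude" of the camera in the world. Camera axes: x right, y up, looking along -z (the intrinsics and any distortion apply to the point x, -y, -z); pixel columns grow to the right and rows downward; lengths in m; the calibration is good to about 2 mm. A picture is of the moment at which its call begins. There is no depth.
- r.job_done(): hands the job in; it is judged then, once.
The state is a dict: "t": time; "joint_pos": joint angles; "qd": joint speeds; "effort": joint torques, N m; "eef_pos": TCP position; "orientation": TCP orientation; "contact_force": force on the tool from outside, world axes, zero at the start; "ft_torque": the same for the moment, N m; "grip_width": finger opening in m; "grasp_force": force on a finger pad.
Only numpy, scipy, OpenCV 4.12 (cv2) and the standard library are available. Lean on these libraries where they do the work, as an engineer would, in place of code of your own. Each camera call takes 0.05 s, during which the arm holds its last target. There are 200 camera calls.

### The job

The four topping canisters are colour-coded to keep allergens apart, but every lid has been put back on a canister of another colour. Put each lid, knob up, on the canister of its own colour, plug fully in the mouth and disc flat on the rim. All canisters are covered, so rest a lid on the empty marble slab on the way, never on the bare counter, and leave the bell where it stands.

Things in the scene. Friction and masses are not known exactly. Their poses are not given: they have to be found in the camera images.
- lid_white: loose cream white stoneware lid, 0.12 kg, on a wrong canister at the start: disc 91 mm across with a pale wooden knob. Origin: centre of the underside of its plug, z up the knob. Heights: white tapered plug 0 to 10 mm (58 mm across below, 68 above), disc 10 to 16 mm, upright round knob 25 mm thick from 16 to 42 mm, gripped from above at any yaw
- lid_blue: loose dark blue stoneware lid, 0.12 kg, on a wrong canister at the start: disc 91 mm across with a pale wooden knob. Origin: centre of the underside of its plug, z up the knob. Heights: white tapered plug 0 to 10 mm (58 mm across below, 68 above), disc 10 to 16 mm, upright round knob 25 mm thick from 16 to 42 mm, gripped from above at any yaw
- lid_green: loose leaf green stoneware lid, 0.12 kg, on a wrong canister at the start: disc 91 mm across with a pale wooden knob. Origin: centre of the underside of its plug, z up the knob. Heights: white tapered plug 0 to 10 mm (58 mm across below, 68 above), disc 10 to 16 mm, upright round knob 25 mm thick from 16 to 42 mm, gripped from above at any yaw
- lid_red: loose dark red stoneware lid, 0.12 kg, on a wrong canister at the start: disc 91 mm across with a pale wooden knob. Origin: centre of the underside of its plug, z up the knob. Heights: white tapered plug 0 to 10 mm (58 mm across below, 68 above), disc 10 to 16 mm, upright round knob 25 mm thick from 16 to 42 mm, gripped from above at any yaw
- canister_white: heavy cream white stoneware canister with a pale wooden band, full of toppings; 108 mm across, narrowing at the shoulder to a 91 mm rim, 75 mm high, mouth 79 mm across, does not move. Origin: centre of its underside, z up. A lid fully home has its disc flat on the rim, so its origin is 65 mm above the canister's origin
- canister_blue: heavy dark blue stoneware canister with a thin white band, full of toppings; 108 mm across, narrowing at the shoulder to a 91 mm rim, 75 mm high, mouth 79 mm across, does not move. Origin: centre of its underside, z up. A lid fully home has its disc flat on the rim, so its origin is 65 mm above the canister's origin
- canister_green: heavy leaf green stoneware canister with a thin white band, full of toppings; 108 mm across, narrowing at the shoulder to a 91 mm rim, 75 mm high, mouth 79 mm across, does not move. Origin: centre of its underside, z up. A lid fully home has its disc flat on the rim, so its origin is 65 mm above the canister's origin
- canister_red: heavy dark red stoneware canister with a thin white band, full of toppings; 108 mm across, narrowing at the shoulder to a 91 mm rim, 75 mm high, mouth 79 mm across, does not move. Origin: centre of its underside, z up. A lid fully home has its disc flat on the rim, so its origin is 65 mm above the canister's origin
- slab: clean marble slab, white, 110 x 130 mm (its x, y) and 15 mm thick, flat on the counter, does not move, empty at the start: room for one lid, standing on its plug (lid origin at slab top). Origin: centre of its underside, z up
- bell: chrome counter bell with black foot, 80 mm across and 60 mm high, loose on the counter; a bystander. Origin: centre of its underside

How it is judged:
By the outcome, as a careful person would: the job done as asked, in the order asked, and still so for the second after the job is handed in, with the robot touching nothing.
It also fails if it takes over 115 s, if anything falls off the work surface, if the arm or the gripper's body presses on something with over 40 N, if the wrist force passes 120 N, or if a joint passes its speed limit or range.

## Working session

There is one attempt and no reset: what is moved stays moved. The work goes in short steps, Python scripts to look and compute and a tool call to move; the robot and the scene stay as the last step left them, time stands still between calls to the robot, and variables do not carry over. Pictures are saved under pics/ and viewed, at most 14 in all, crops included, and the job is handed in when it is done.

Besides the shell and the picture viewer there is one more tool, called after ">>>" as name([rows], argument=value, ...), one row to a line, values as JSON. servo_tool: Moves the arm, as the interface text tells. Its arguments: {"type":"object","properties":{"deltas":{"type":"array","items":{"type":"object","properties":{"rx":{"type":"number"},"ry":{"type":"number"},"rz":{"type":"number"},"x":{"type":"number"},"y":{"type":"number"},"z":{"type":"number"},"fingers":{"type":"number"}}}},"grip_force":{"type":"number"}},"required":["deltas"]}

```bash
mkdir -p pics
cat > h.py <<'E'
import cv2, numpy as np
from bench import r
def ray(c,uv):
    K=np.array(c["camera_matrix"]);p=np.linalg.inv(K)@np.array([uv[0],uv[1],1.])
    d=np.array([p[0],-p[1],-p[2]])
    a=np.array(c["attitude"],float)
    if a.size==4:
        from scipy.spatial.transform import Rotation as R
        A=R.from_quat(a[[1,2,3,0]]).as_matrix()
    else: A=a.reshape(3,3)
    return np.array(c["origin"]),A@d
def onz(c,uv,z):
    o,d=ray(c,uv);return o+d*(z-o[2])/d[2]
E
python3 - <<'E'
from h import *
for n in("top","scene"):
    c=r.capture(n);cv2.imwrite(f"pics/{n}0.png",c["img"]);print(n,{k:v for k,v in c.items() if k!="img"})
print(r.read_state())
E
```

```text
top {'camera_matrix': array([[440.43445976,   0.        , 254.97278079],
       [  0.        , 440.43445976, 195.02669435],
       [  0.        ,   0.        ,   1.        ]]), 'origin': array([0.35603279, 0.01645281, 1.02307727]), 'attitude': array([ 0.70720646,  0.05906409, -0.05710863, -0.70221724])}
scene {'camera_matrix': array([[425.15240464,   0.        , 255.77016368],
       [  0.        , 425.15240464, 195.97797327],
       [  0.        ,   0.        ,   1.        ]]), 'origin': array([-0.32680296,  0.70582665,  0.67351644]), 'attitude': array([-0.37621694, -0.21792524,  0.45708296,  0.77591531])}
{'t': 0.1, 'joint_pos': array([-1.28309687e+00,  3.59455304e-01,  1.51135396e+00,  1.06654618e-05,
        1.27250839e+00, -1.15083341e-01]), 'qd': array([-3.27508515e-05, -1.06392514e-03, -2.61058029e-03, -1.21071941e-03,
        1.55058969e-03, -1.58015101e-03]), 'effort': array([-3.80205938e-04, -5.28652954e+01, -2.79349530e+01, -3.17545891e-04,
        5.00219758e-03, -2.30213305e-05]), 'eef_pos': array([ 0.23509618, -0.55165872,  0.40391278]), 'orientation': array([-8.59725476e-04,  9.79789151e-01,  2.00031187e-01, -6.92711014e-05]), 'contact_force': array([ 0.35067511,  0.07579854, -0.05506996]), 'ft_torque': array([-0.0180488 , -0.00833662,  0.00982242]), 'grasp_force': 0.0, 'grip_width': 0.08492869643344314}
```

View pics/top0.png

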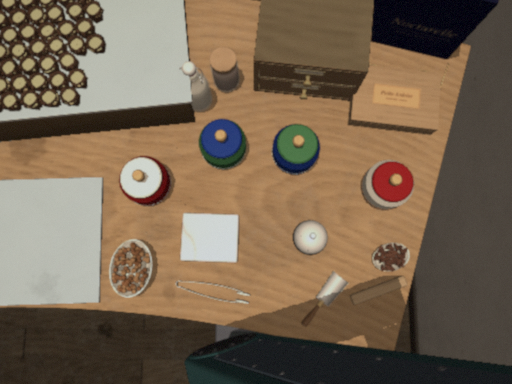

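View pics/scene0.png

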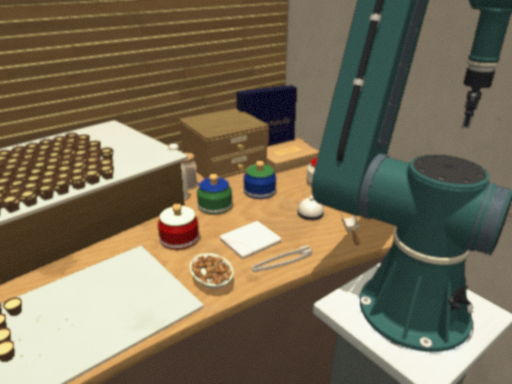

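The top view shows the white lid on red (145,180), blue on green (222,143), green on blue (296,148) and red on white (389,184). The slab is at (210,238) and the bell at (310,237). The scene view agrees. A box and bottles stand behind the blue and green lids.

```bash
cat >> h.py <<'E'
def blob(m,seed):
    n,l=cv2.connectedComponents(m.astype(np.uint8))
    l0=l[seed[1]-8:seed[1]+9,seed[0]-8:seed[0]+9]; v=l0[l0>0]
    k=np.bincount(v).argmax(); cs,_=cv2.findContours((l==k).astype(np.uint8),cv2.RETR_EXTERNAL,cv2.CHAIN_APPROX_NONE)
    return max(cs,key=cv2.contourArea)
def hull_ell(c,m,seed,z):
    q=cv2.convexHull(blob(m,seed))
    mask=np.zeros(c["img"].shape[:2],np.uint8);cv2.drawContours(mask,[q],-1,1,-1)
    cs,_=cv2.findContours(mask,cv2.RETR_EXTERNAL,cv2.CHAIN_APPROX_NONE)
    P=np.array([onz(c,p,z)[:2] for p in cs[0][:,0]])
    (cx,cy),(a,b),_=cv2.fitEllipse((P*1000).astype(np.float32))
    return np.round([cx,cy,a,b],1)
def masks(c):
    b,g,rr=[c["img"][...,i].astype(int) for i in range(3)]
    mx=np.maximum(np.maximum(b,g),rr);mn=np.minimum(np.minimum(b,g),rr)
    return dict(white=(mn>125)&(mx-mn<45),blue=(b>g+25)&(b>rr+40),green=(g>b+12)&(g>rr+20),red=(rr>g+60)&(rr>b+50)&(np.abs(g-b)<35),
      knob=(rr>130)&(rr-b>45)&(g-b>20))
E
python3 - <<'E'
from h import *
c=r.capture("top");m=masks(c);im=c["img"]
S=dict(white=(148,172),blue=(222,128),green=(296,133),red=(389,172))
for k,s in S.items(): print(k,im[s[1],s[0]],hull_ell(c,m[k],s,.081))
for k,s in dict(white=(139,175),blue=(221,136),green=(299,141),red=(396,180)).items():
    try: print("knob",k,im[s[1],s[0]],hull_ell(c,m["knob"],s,.107))
    except Exception as e: print(e)
cs=blob(m["white"],(210,238));(x,y),wh,a=cv2.minAreaRect(cs);print("slab",onz(c,(x,y),.015),wh,a,[np.round(onz(c,p,.015)[:2],3) for p in cv2.boxPoints(((x,y),wh,a))])
print("bell",onz(c,(310,237),.03))
# rough canister body + debug overlay
o=im.copy()
for k in S: o[m[k]]={"white":(255,255,0),"blue":(255,0,255),"green":(0,255,255),"red":(0,128,255)}[k]
o[m["knob"]]=(0,0,0)
cv2.imwrite("pics/m0.png",np.hstack([cv2.resize(t[105:225,100:430],None,fx=1.2,fy=2) for t in (im,o)]))
E
```

```text
white [205 212 207] [550.5 270.4  88.8  89.3]
blue [119  65  50] [639.3  95.7  86.3  88.7]
green [ 70 114  76] [628.7 -72.2  86.5  88.9]
red [ 37  39 153] [ 545.  -279.3   87.2   88.3]
knob white [111 167 204] [549.8 270.2  22.   22.2]
knob blue [107 161 204] [639.8  96.1  20.9  22.1]
knob green [107 164 201] [628.8 -72.3  22.1  22.5]
knob red [108 164 203] [ 544.9 -279.3   22.1   25.9]
slab [0.42488407 0.12410865 0.015     ] (57.03499221801758, 48.2398796081543) 1.9091525077819824 [array([0.372, 0.189]), array([0.482, 0.189]), array([0.479, 0.058]), array([0.369, 0.06 ])]
bell [ 0.42600013 -0.10466075  0.03      ]
```

View pics/m0.png

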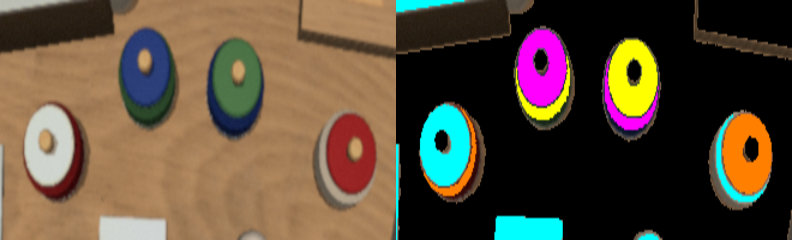

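>>> servo_tool([
  {"rz":7.7,"fingers":60},
  {"rz":7.7},
  {"rz":7.7},
  {},
  {"x":26,"y":-23},
  {"x":26,"y":-23},
  {"x":26,"y":-23},
  {"x":26,"y":-23},
  {"x":26,"y":-23},
  {"x":26,"y":-23},
  {"x":26,"y":-23},
  {"x":26,"y":-23},
  {"x":26,"y":-23},
  {"x":26,"y":-23},
  {"x":26,"y":-23},
  {"x":24,"y":-20,"z":20},
  {"z":20},
  {"z":10},
  {},
  {},
], grip_force=30)

```text
schema error: expected keys rx, ry, rz, x, y, z, fingers
```

Run:
```python
from h import *
c=r.capture("wrist");cv2.imwrite("pics/w0.png",c["img"]);s=r.read_state();print(s["eef_pos"],s["orientation"],s["grip_width"],s["contact_force"])
```

```text
[ 0.23512836 -0.55177441  0.40413943] [-6.12331511e-04  9.79788395e-01  2.00035808e-01 -4.30408523e-05] 0.08541295848927466 [ 0.10351288 -0.80695404  0.43294064]
```

View pics/w0.png

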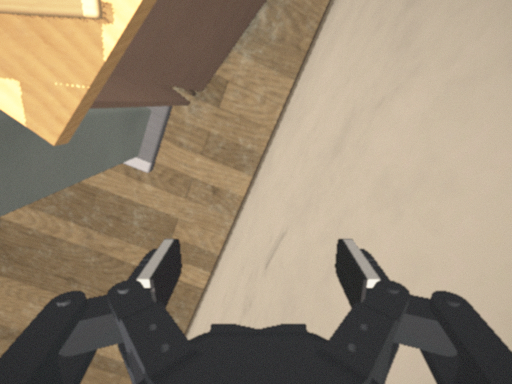

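The move was refused because every row needs all the keys. The wrist view still shows the floor beside the table, with the fingers at (165,270) and (355,270). I'll send the rows again with every key filled in.

>>> servo_tool([
  {"x":0,"y":0,"z":0,"rx":0,"ry":0,"rz":7.7,"fingers":60},
  {"x":0,"y":0,"z":0,"rx":0,"ry":0,"rz":7.7,"fingers":60},
  {"x":0,"y":0,"z":0,"rx":0,"ry":0,"rz":7.7,"fingers":60},
  {"x":0,"y":0,"z":0,"rx":0,"ry":0,"rz":0,"fingers":60},
  {"x":26,"y":-23,"z":0,"rx":0,"ry":0,"rz":0,"fingers":60},
  {"x":26,"y":-23,"z":0,"rx":0,"ry":0,"rz":0,"fingers":60},
  {"x":26,"y":-23,"z":0,"rx":0,"ry":0,"rz":0,"fingers":60},
  {"x":26,"y":-23,"z":0,"rx":0,"ry":0,"rz":0,"fingers":60},
  {"x":26,"y":-23,"z":0,"rx":0,"ry":0,"rz":0,"fingers":60},
  {"x":26,"y":-23,"z":0,"rx":0,"ry":0,"rz":0,"fingers":60},
  {"x":26,"y":-23,"z":0,"rx":0,"ry":0,"rz":0,"fingers":60},
  {"x":26,"y":-23,"z":0,"rx":0,"ry":0,"rz":0,"fingers":60},
  {"x":26,"y":-23,"z":0,"rx":0,"ry":0,"rz":0,"fingers":60},
  {"x":26,"y":-23,"z":0,"rx":0,"ry":0,"rz":0,"fingers":60},
  {"x":26,"y":-23,"z":0,"rx":0,"ry":0,"rz":0,"fingers":60},
  {"x":24,"y":-20,"z":0,"rx":0,"ry":0,"rz":0,"fingers":60},
  {"x":0,"y":0,"z":20,"rx":0,"ry":0,"rz":0,"fingers":60},
  {"x":0,"y":0,"z":20,"rx":0,"ry":0,"rz":0,"fingers":60},
  {"x":0,"y":0,"z":0,"rx":0,"ry":0,"rz":0,"fingers":60},
  {"x":0,"y":0,"z":0,"rx":0,"ry":0,"rz":0,"fingers":60},
], grip_force=30)

```text
t: 2.2
eef_pos: [0.5452, -0.2791, 0.3646]
orientation: [-0.0, 1.0, 0.001, -0.0]
contact_force: [-0.2, -0.1, 0.7]
grip_width: 0.0602
grasp_force: 0.0
```

Run:
```python
from h import *
c=r.capture("wrist");cv2.imwrite("pics/w1.png",c["img"]);s=r.read_state();print(s["eef_pos"],s["orientation"],s["grip_width"],s["contact_force"])
m=masks(c);b=c["img"]
for k,z in(("red",.081),("knob",.107)):
    n,l,st,ce=cv2.connectedComponentsWithStats(m[k].astype(np.uint8));i=1+st[1:,4].argmax();print(k,ce[i],st[i],onz(c,ce[i],z))
    try:print(hull_ell(c,m[k],tuple(int(v) for v in ce[i]),z))
    except Exception as e:print(e)
```

```text
[ 0.5454147  -0.27936186  0.3653321 ] [1.08301595e-04 9.99999851e-01 4.85486112e-04 2.24994135e-04] 0.059930229780136055 [ 0.55446708 -0.73830781  0.48302304]
red [258.66250688 182.2082951 ] [ 214  141   90   86 5449] [ 0.55023916 -0.27879744  0.081     ]
[ 546.9 -278.8   88.2   88.5]
knob [197.43425766 137.43347365] [    0     0   429   330 82907] [ 0.59693069 -0.22731572  0.107     ]
[ 551.  -205.1  310.8  407.6]
```

View pics/w1.png

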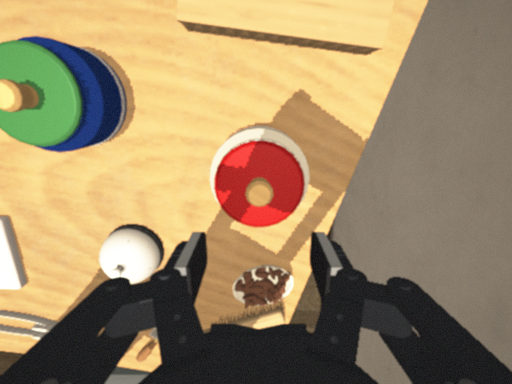

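The wrist view puts the red lid at (260,185), and its position agrees with the top camera to within 2 mm. The fingers straddle it, so I'll grasp.

>>> servo_tool([
  {"x":1,"y":0,"z":25,"rx":0,"ry":0,"rz":0,"fingers":60},
  {"x":0,"y":0,"z":25,"rx":0,"ry":0,"rz":0,"fingers":60},
  {"x":0,"y":0,"z":25,"rx":0,"ry":0,"rz":0,"fingers":60},
  {"x":0,"y":0,"z":20,"rx":0,"ry":0,"rz":0,"fingers":60},
  {"x":0,"y":0,"z":8,"rx":0,"ry":0,"rz":0,"fingers":60},
  {"x":0,"y":0,"z":4,"rx":0,"ry":0,"rz":0,"fingers":60},
  {"x":0,"y":0,"z":0,"rx":0,"ry":0,"rz":0,"fingers":40},
  {"x":0,"y":0,"z":0,"rx":0,"ry":0,"rz":0,"fingers":32},
  {"x":0,"y":0,"z":0,"rx":0,"ry":0,"rz":0,"fingers":26},
  {"x":0,"y":0,"z":0,"rx":0,"ry":0,"rz":0,"fingers":15},
  {"x":0,"y":0,"z":0,"rx":0,"ry":0,"rz":0,"fingers":15},
  {"x":0,"y":0,"z":0,"rx":0,"ry":0,"rz":0,"fingers":15},
  {"x":0,"y":0,"z":0,"rx":0,"ry":0,"rz":0,"fingers":15},
], grip_force=40)

```text
t: 3.55
eef_pos: [0.5467, -0.2794, 0.259]
orientation: [0.001, 1.0, -0.0, 0.001]
contact_force: [-0.3, 0.0, 5.8]
grip_width: 0.0234
grasp_force: 39.1
```

>>> servo_tool([
  {"x":0,"y":0,"z":-5,"rx":0,"ry":0,"rz":0,"fingers":15},
  {"x":0,"y":0,"z":-15,"rx":0,"ry":0,"rz":0,"fingers":15},
  {"x":0,"y":0,"z":-25,"rx":0,"ry":0,"rz":0,"fingers":15},
  {"x":0,"y":0,"z":-25,"rx":0,"ry":0,"rz":0,"fingers":15},
  {"x":0,"y":0,"z":-20,"rx":0,"ry":0,"rz":0,"fingers":15},
  {"x":0,"y":0,"z":0,"rx":0,"ry":0,"rz":0,"fingers":15},
  {"x":0,"y":0,"z":0,"rx":0,"ry":0,"rz":0,"fingers":15},
])

```text
t: 4.25
eef_pos: [0.5461, -0.279, 0.3476]
orientation: [0.0, 1.0, -0.0, 0.0]
contact_force: [0.1, 0.9, -0.9]
grip_width: 0.0235
grasp_force: 39.3
```

Run:
```python
from h import *
s=r.read_state();print(s["eef_pos"],s["grip_width"],s["contact_force"],s["grasp_force"])
c=r.capture("wrist");cv2.imwrite("pics/w2.png",c["img"])
```

```text
[ 0.54613223 -0.27897926  0.34759553] 0.02354372002045278 [ 0.07424621  0.92089579 -0.9132553 ] 39.27545607089996
```

View pics/w2.png

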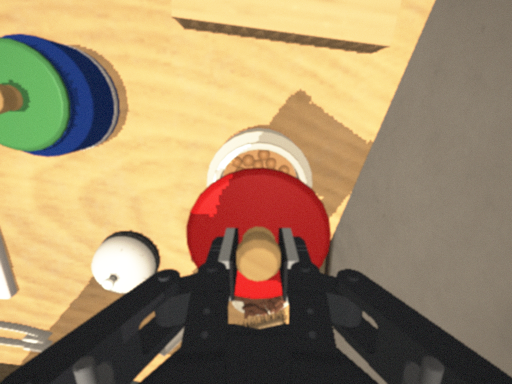

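The red lid is held level by its knob at (258,250). The open white mouth shows at (260,160). Next, carry it to the slab.

>>> servo_tool([
  {"x":-4,"y":-12,"z":0,"rx":0,"ry":0,"rz":0,"fingers":15},
  {"x":-8,"y":-25,"z":0,"rx":0,"ry":0,"rz":0,"fingers":15},
  {"x":-8,"y":-28,"z":0,"rx":0,"ry":0,"rz":0,"fingers":15},
  {"x":-8,"y":-28,"z":0,"rx":0,"ry":0,"rz":0,"fingers":15},
  {"x":-8,"y":-28,"z":0,"rx":0,"ry":0,"rz":0,"fingers":15},
  {"x":-8,"y":-28,"z":0,"rx":0,"ry":0,"rz":0,"fingers":15},
  {"x":-8,"y":-28,"z":0,"rx":0,"ry":0,"rz":0,"fingers":15},
  {"x":-8,"y":-28,"z":0,"rx":0,"ry":0,"rz":0,"fingers":15},
  {"x":-8,"y":-28,"z":0,"rx":0,"ry":0,"rz":0,"fingers":15},
  {"x":-8,"y":-28,"z":0,"rx":0,"ry":0,"rz":0,"fingers":15},
  {"x":-8,"y":-28,"z":0,"rx":0,"ry":0,"rz":0,"fingers":15},
  {"x":-8,"y":-28,"z":0,"rx":0,"ry":0,"rz":0,"fingers":15},
  {"x":-8,"y":-28,"z":0,"rx":0,"ry":0,"rz":0,"fingers":15},
  {"x":-8,"y":-28,"z":0,"rx":0,"ry":0,"rz":0,"fingers":15},
  {"x":-8,"y":-20,"z":0,"rx":0,"ry":0,"rz":0,"fingers":15},
  {"x":-5,"y":-10,"z":20,"rx":0,"ry":0,"rz":0,"fingers":15},
  {"x":0,"y":0,"z":25,"rx":0,"ry":0,"rz":0,"fingers":15},
  {"x":0,"y":0,"z":25,"rx":0,"ry":0,"rz":0,"fingers":15},
  {"x":0,"y":0,"z":25,"rx":0,"ry":0,"rz":0,"fingers":15},
  {"x":0,"y":0,"z":15,"rx":0,"ry":0,"rz":0,"fingers":15},
])

```text
t: 6.3
eef_pos: [0.4233, 0.1242, 0.2355]
orientation: [0.0, 1.0, -0.0, -0.002]
contact_force: [-0.1, 0.0, -0.8]
grip_width: 0.0236
grasp_force: 39.4
```

Run:
```python
from h import *
s=r.read_state();print(s["eef_pos"],s["contact_force"])
c=r.capture("top");m=masks(c);cv2.imwrite("pics/t1.png",c["img"])
# white canister rim (r 45.5) at z .075
print(hull_ell(c,m["white"],(385,168),.075))
```

```text
[0.42330279 0.12421029 0.23546855] [-0.13855194  0.01984918 -0.83256898]
[ 542.3 -274.5  101.5  104.6]
```

View pics/t1.png

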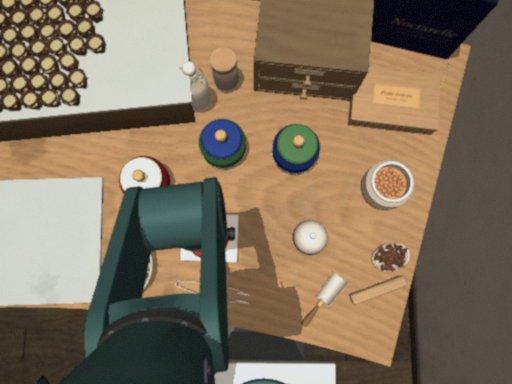

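The top view shows the open white canister at (390,183), with its toppings visible. The arm is over the slab. Lower the lid and release it.

>>> servo_tool([
  {"x":0,"y":0,"z":15,"rx":0,"ry":0,"rz":0,"fingers":15},
  {"x":0,"y":0,"z":6,"rx":0,"ry":0,"rz":0,"fingers":15},
  {"x":0,"y":0,"z":3,"rx":0,"ry":0,"rz":0,"fingers":15},
  {"x":0,"y":0,"z":2,"rx":0,"ry":0,"rz":0,"fingers":15},
  {"x":0,"y":0,"z":0,"rx":0,"ry":0,"rz":0,"fingers":15},
  {"x":0,"y":0,"z":0,"rx":0,"ry":0,"rz":0,"fingers":15},
])

```text
t: 6.95
eef_pos: [0.4256, 0.124, 0.2122]
orientation: [-0.0, 1.0, -0.0, 0.0]
contact_force: [-0.2, -0.4, -0.5]
grip_width: 0.0235
grasp_force: 39.3
```

Run:
```python
from h import *
c=r.capture("top");b,g,rr=[c["img"][...,i].astype(int) for i in range(3)]
mouth=(rr-b>35)
mouth[:, :365]=0;mouth[:,415:]=0
q=blob(mouth,(391,182));print(cv2.minEnclosingCircle(q),cv2.contourArea(q))
for z in(.06,.075):print(z,hull_ell(c,mouth,(391,182),z))
```

```text
((390.2959289550781, 182.29591369628906), 17.61767578125) 821.5
0.06 [ 546.9 -281.3   70.8   76.6]
0.075 [ 543.9 -276.7   69.7   75.4]
```

>>> servo_tool([
  {"x":0,"y":0,"z":2,"rx":0,"ry":0,"rz":0,"fingers":15},
  {"x":0,"y":0,"z":1,"rx":0,"ry":0,"rz":0,"fingers":15},
  {"x":0,"y":0,"z":0,"rx":0,"ry":0,"rz":0,"fingers":15},
  {"x":0,"y":0,"z":0,"rx":0,"ry":0,"rz":0,"fingers":15},
])

```text
t: 7.4
eef_pos: [0.4255, 0.124, 0.209]
orientation: [-0.0, 1.0, -0.0, 0.0]
contact_force: [-1.4, 0.0, 4.9]
grip_width: 0.0235
grasp_force: 39.8
```

>>> servo_tool([
  {"x":0,"y":0,"z":0,"rx":0,"ry":0,"rz":0,"fingers":30},
  {"x":0,"y":0,"z":0,"rx":0,"ry":0,"rz":0,"fingers":45},
  {"x":0,"y":0,"z":0,"rx":0,"ry":0,"rz":0,"fingers":60},
  {"x":0,"y":0,"z":0,"rx":0,"ry":0,"rz":0,"fingers":60},
  {"x":0,"y":0,"z":0,"rx":0,"ry":0,"rz":0,"fingers":60},
  {"x":0,"y":0,"z":-20,"rx":0,"ry":0,"rz":0,"fingers":60},
  {"x":0,"y":0,"z":-30,"rx":0,"ry":0,"rz":0,"fingers":60},
  {"x":0,"y":0,"z":-40,"rx":0,"ry":0,"rz":0,"fingers":60},
  {"x":0,"y":0,"z":-40,"rx":0,"ry":0,"rz":0,"fingers":60},
  {"x":0,"y":0,"z":-20,"rx":0,"ry":0,"rz":0,"fingers":60},
  {"x":20,"y":-20,"z":0,"rx":0,"ry":0,"rz":0,"fingers":60},
  {"x":25,"y":-30,"z":0,"rx":0,"ry":0,"rz":0,"fingers":60},
  {"x":25,"y":-30,"z":0,"rx":0,"ry":0,"rz":0,"fingers":60},
  {"x":25,"y":-30,"z":0,"rx":0,"ry":0,"rz":0,"fingers":60},
  {"x":20,"y":-25,"z":0,"rx":0,"ry":0,"rz":0,"fingers":60},
  {"x":10,"y":-11,"z":0,"rx":0,"ry":0,"rz":0,"fingers":60},
  {"x":0,"y":0,"z":0,"rx":0,"ry":0,"rz":0,"fingers":60},
  {"x":0,"y":0,"z":0,"rx":0,"ry":0,"rz":0,"fingers":60},
])

```text
t: 9.2
eef_pos: [0.5499, 0.2696, 0.3582]
orientation: [0.0, 1.0, 0.0, -0.001]
contact_force: [-0.1, 0.6, -1.0]
grip_width: 0.0602
grasp_force: 0.0
```

Run:
```python
from h import *
s=r.read_state();print(s["eef_pos"],s["contact_force"])
c=r.capture("wrist");m=masks(c);cv2.imwrite("pics/w3.png",c["img"])
print("whitelid",hull_ell(c,m["white"],(258,165),.081))
```

```text
[0.54987552 0.26959549 0.35815523] [-0.05929222  0.61430961 -1.01272223]Traceback (most recent call last):
  File "<stdin>", line 4, in <module>
  File "h.py", line 24, in hull_ell
    (cx,cy),(a,b),_=cv2.fitEllipse((P*1000).astype(np.float32))
                    ~~~~~~~~~~~~~~^^^^^^^^^^^^^^^^^^^^^^^^^^^^^
cv2.error: OpenCV(4.12.0) /io/opencv/modules/imgproc/src/shapedescr.cpp:361: error: (-201:Incorrect size of input array) There should be at least 5 points to fit the ellipse in function 'fitEllipseNoDirect'
```

View pics/w3.png

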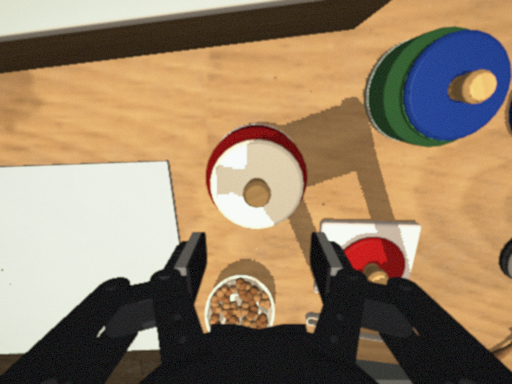

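The red lid stands on the slab at (375,258). The white lid is centred at (257,185), at the same offset from the fingers as the red one had. I'll grasp and lift it.

>>> servo_tool([
  {"x":1,"y":0,"z":25,"rx":0,"ry":0,"rz":0,"fingers":60},
  {"x":0,"y":0,"z":25,"rx":0,"ry":0,"rz":0,"fingers":60},
  {"x":0,"y":0,"z":25,"rx":0,"ry":0,"rz":0,"fingers":60},
  {"x":0,"y":0,"z":15,"rx":0,"ry":0,"rz":0,"fingers":60},
  {"x":0,"y":0,"z":6,"rx":0,"ry":0,"rz":0,"fingers":60},
  {"x":0,"y":0,"z":3,"rx":0,"ry":0,"rz":0,"fingers":60},
  {"x":0,"y":0,"z":0,"rx":0,"ry":0,"rz":0,"fingers":40},
  {"x":0,"y":0,"z":0,"rx":0,"ry":0,"rz":0,"fingers":32},
  {"x":0,"y":0,"z":0,"rx":0,"ry":0,"rz":0,"fingers":26},
  {"x":0,"y":0,"z":0,"rx":0,"ry":0,"rz":0,"fingers":15},
  {"x":0,"y":0,"z":0,"rx":0,"ry":0,"rz":0,"fingers":15},
  {"x":0,"y":0,"z":0,"rx":0,"ry":0,"rz":0,"fingers":15},
  {"x":0,"y":0,"z":0,"rx":0,"ry":0,"rz":0,"fingers":15},
])

```text
t: 10.55
eef_pos: [0.5519, 0.2702, 0.2609]
orientation: [-0.0, 1.0, -0.0, 0.001]
contact_force: [-0.8, -0.8, 5.9]
grip_width: 0.0235
grasp_force: 39.2
```

>>> servo_tool([
  {"x":0,"y":0,"z":-5,"rx":0,"ry":0,"rz":0,"fingers":15},
  {"x":0,"y":0,"z":-15,"rx":0,"ry":0,"rz":0,"fingers":15},
  {"x":0,"y":0,"z":-25,"rx":0,"ry":0,"rz":0,"fingers":15},
  {"x":0,"y":0,"z":-25,"rx":0,"ry":0,"rz":0,"fingers":15},
  {"x":0,"y":0,"z":-20,"rx":0,"ry":0,"rz":0,"fingers":15},
  {"x":0,"y":0,"z":0,"rx":0,"ry":0,"rz":0,"fingers":15},
])

```text
t: 11.15
eef_pos: [0.5525, 0.2703, 0.3528]
orientation: [-0.001, 1.0, -0.0, 0.003]
contact_force: [0.3, 0.6, -1.2]
grip_width: 0.0234
grasp_force: 39.3
```

>>> servo_tool([
  {"x":0,"y":10,"z":0,"rx":0,"ry":0,"rz":0,"fingers":15},
  {"x":0,"y":20,"z":0,"rx":0,"ry":0,"rz":0,"fingers":15},
  {"x":0,"y":30,"z":0,"rx":0,"ry":0,"rz":0,"fingers":15},
  {"x":0,"y":30,"z":0,"rx":0,"ry":0,"rz":0,"fingers":15},
  {"x":0,"y":30,"z":0,"rx":0,"ry":0,"rz":0,"fingers":15},
  {"x":0,"y":30,"z":0,"rx":0,"ry":0,"rz":0,"fingers":15},
  {"x":-1,"y":30,"z":0,"rx":0,"ry":0,"rz":0,"fingers":15},
  {"x":-1,"y":30,"z":0,"rx":0,"ry":0,"rz":0,"fingers":15},
  {"x":-1,"y":30,"z":0,"rx":0,"ry":0,"rz":0,"fingers":15},
  {"x":-1,"y":30,"z":0,"rx":0,"ry":0,"rz":0,"fingers":15},
  {"x":-1,"y":30,"z":0,"rx":0,"ry":0,"rz":0,"fingers":15},
  {"x":-1,"y":30,"z":0,"rx":0,"ry":0,"rz":0,"fingers":15},
  {"x":0,"y":30,"z":0,"rx":0,"ry":0,"rz":0,"fingers":15},
  {"x":0,"y":30,"z":0,"rx":0,"ry":0,"rz":0,"fingers":15},
  {"x":0,"y":30,"z":0,"rx":0,"ry":0,"rz":0,"fingers":15},
  {"x":0,"y":30,"z":0,"rx":0,"ry":0,"rz":0,"fingers":15},
  {"x":0,"y":30,"z":0,"rx":0,"ry":0,"rz":0,"fingers":15},
  {"x":0,"y":30,"z":0,"rx":0,"ry":0,"rz":0,"fingers":15},
  {"x":0,"y":25,"z":0,"rx":0,"ry":0,"rz":0,"fingers":15},
  {"x":0,"y":14,"z":0,"rx":0,"ry":0,"rz":0,"fingers":15},
])

```text
t: 13.15
eef_pos: [0.5442, -0.2811, 0.3478]
orientation: [-0.001, 1.0, -0.001, -0.001]
contact_force: [0.0, 1.1, -1.0]
grip_width: 0.0234
grasp_force: 39.4
```

>>> servo_tool([
  {"x":0,"y":0,"z":20,"rx":0,"ry":0,"rz":0,"fingers":15},
  {"x":0,"y":0,"z":30,"rx":0,"ry":0,"rz":0,"fingers":15},
  {"x":0,"y":0,"z":16,"rx":0,"ry":0,"rz":0,"fingers":15},
  {"x":0,"y":0,"z":0,"rx":0,"ry":0,"rz":0,"fingers":15},
  {"x":0,"y":0,"z":0,"rx":0,"ry":0,"rz":0,"fingers":15},
])

```text
t: 13.65
eef_pos: [0.5449, -0.2787, 0.2831]
orientation: [-0.001, 1.0, -0.0, -0.001]
contact_force: [0.6, 0.6, -1.0]
grip_width: 0.0237
grasp_force: 39.3
```

Run:
```python
from h import *
s=r.read_state();print(s["eef_pos"],s["contact_force"])
c=r.capture("top");cv2.imwrite("pics/t2.png",c["img"]);m=masks(c);b,g,rr=[c["img"][...,i].astype(int) for i in range(3)]
n,l,st,ce=cv2.connectedComponentsWithStats(m["red"].astype(np.uint8))
for i in range(1,n):
    if st[i,4]>100: print(st[i],ce[i])
print("red rim",hull_ell(c,m["red"],(int(145),int(197)),.075))
```

```text
[ 0.54490181 -0.27873515  0.28305261] [ 0.60272016  0.62813932 -0.96276481]
[119 156  49  47 916] [145.36790393 180.96615721]
red rim [547.4 266.1 102.9 106.5]
```

>>> servo_tool([
  {"x":1,"y":0,"z":10,"rx":0,"ry":0,"rz":0,"fingers":15},
  {"x":0,"y":0,"z":6,"rx":0,"ry":0,"rz":0,"fingers":15},
  {"x":0,"y":0,"z":4,"rx":0,"ry":0,"rz":0,"fingers":15},
  {"x":0,"y":0,"z":2,"rx":0,"ry":0,"rz":0,"fingers":15},
  {"x":0,"y":0,"z":1,"rx":0,"ry":0,"rz":0,"fingers":15},
  {"x":0,"y":0,"z":0,"rx":0,"ry":0,"rz":0,"fingers":15},
  {"x":0,"y":0,"z":0,"rx":0,"ry":0,"rz":0,"fingers":15},
])

```text
t: 14.4
eef_pos: [0.5463, -0.2791, 0.261]
orientation: [-0.0, 1.0, -0.0, 0.0]
contact_force: [-1.3, -0.3, 1.3]
grip_width: 0.0233
grasp_force: 39.5
```

>>> servo_tool([
  {"x":0,"y":0,"z":1,"rx":0,"ry":0,"rz":0,"fingers":15},
  {"x":0,"y":0,"z":0,"rx":0,"ry":0,"rz":0,"fingers":15},
  {"x":0,"y":0,"z":0,"rx":0,"ry":0,"rz":0,"fingers":15},
])

```text
t: 14.7
eef_pos: [0.5462, -0.279, 0.2609]
orientation: [0.0, 1.0, -0.0, 0.0]
contact_force: [-3.3, 2.4, 9.6]
grip_width: 0.0233
grasp_force: 40.4
```

>>> servo_tool([
  {"x":0,"y":0,"z":0,"rx":0,"ry":0,"rz":0,"fingers":30},
  {"x":0,"y":0,"z":0,"rx":0,"ry":0,"rz":0,"fingers":45},
  {"x":0,"y":0,"z":0,"rx":0,"ry":0,"rz":0,"fingers":60},
  {"x":0,"y":0,"z":0,"rx":0,"ry":0,"rz":0,"fingers":60},
  {"x":0,"y":0,"z":0,"rx":0,"ry":0,"rz":0,"fingers":60},
  {"x":0,"y":0,"z":-20,"rx":0,"ry":0,"rz":0,"fingers":60},
  {"x":0,"y":0,"z":-30,"rx":0,"ry":0,"rz":0,"fingers":60},
  {"x":0,"y":0,"z":-30,"rx":0,"ry":0,"rz":0,"fingers":60},
  {"x":0,"y":0,"z":-20,"rx":0,"ry":0,"rz":0,"fingers":60},
  {"x":0,"y":0,"z":0,"rx":0,"ry":0,"rz":0,"fingers":60},
])

```text
t: 15.7
eef_pos: [0.5474, -0.2798, 0.363]
orientation: [0.002, 1.0, -0.0, 0.003]
contact_force: [0.7, -0.2, 0.2]
grip_width: 0.0598
grasp_force: 0.0
```

Run:
```python
from h import *
s=r.read_state();print(s["eef_pos"],s["contact_force"])
c=r.capture("wrist");cv2.imwrite("pics/w4.png",c["img"])
```

```text
[ 0.54735703 -0.27975938  0.36296875] [ 0.67276007 -0.22449796  0.24544355]
```

View pics/w4.png

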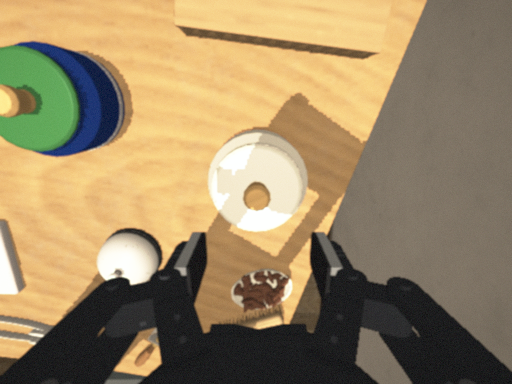

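The white lid sits flat and centred on the white canister at (258,185). Next is the red lid on the slab.

>>> servo_tool([
  {"x":-4,"y":-12,"z":0,"rx":0,"ry":0,"rz":0,"fingers":60},
  {"x":-8,"y":-25,"z":0,"rx":0,"ry":0,"rz":0,"fingers":60},
  {"x":-8,"y":-28,"z":0,"rx":0,"ry":0,"rz":0,"fingers":60},
  {"x":-8,"y":-28,"z":0,"rx":0,"ry":0,"rz":0,"fingers":60},
  {"x":-8,"y":-28,"z":0,"rx":0,"ry":0,"rz":0,"fingers":60},
  {"x":-8,"y":-28,"z":0,"rx":0,"ry":0,"rz":0,"fingers":60},
  {"x":-8,"y":-28,"z":0,"rx":0,"ry":0,"rz":0,"fingers":60},
  {"x":-8,"y":-28,"z":0,"rx":0,"ry":0,"rz":0,"fingers":60},
  {"x":-8,"y":-28,"z":0,"rx":0,"ry":0,"rz":0,"fingers":60},
  {"x":-8,"y":-28,"z":0,"rx":0,"ry":0,"rz":0,"fingers":60},
  {"x":-8,"y":-28,"z":0,"rx":0,"ry":0,"rz":0,"fingers":60},
  {"x":-8,"y":-28,"z":0,"rx":0,"ry":0,"rz":0,"fingers":60},
  {"x":-8,"y":-28,"z":0,"rx":0,"ry":0,"rz":0,"fingers":60},
  {"x":-8,"y":-28,"z":0,"rx":0,"ry":0,"rz":0,"fingers":60},
  {"x":-8,"y":-20,"z":0,"rx":0,"ry":0,"rz":0,"fingers":60},
  {"x":-5,"y":-10,"z":20,"rx":0,"ry":0,"rz":0,"fingers":60},
  {"x":0,"y":0,"z":25,"rx":0,"ry":0,"rz":0,"fingers":60},
  {"x":0,"y":0,"z":25,"rx":0,"ry":0,"rz":0,"fingers":60},
  {"x":0,"y":0,"z":0,"rx":0,"ry":0,"rz":0,"fingers":60},
  {"x":0,"y":0,"z":0,"rx":0,"ry":0,"rz":0,"fingers":60},
])

```text
t: 17.75
eef_pos: [0.4243, 0.1241, 0.289]
orientation: [0.0, 1.0, -0.0, -0.002]
contact_force: [-0.1, -0.5, 1.1]
grip_width: 0.0601
grasp_force: 0.0
```

>>> servo_tool([
  {"x":1,"y":0,"z":25,"rx":0,"ry":0,"rz":0,"fingers":60},
  {"x":0,"y":0,"z":25,"rx":0,"ry":0,"rz":0,"fingers":60},
  {"x":0,"y":0,"z":17,"rx":0,"ry":0,"rz":0,"fingers":60},
  {"x":0,"y":0,"z":8,"rx":0,"ry":0,"rz":0,"fingers":60},
  {"x":0,"y":0,"z":3,"rx":0,"ry":0,"rz":0,"fingers":60},
  {"x":0,"y":0,"z":0,"rx":0,"ry":0,"rz":0,"fingers":40},
  {"x":0,"y":0,"z":0,"rx":0,"ry":0,"rz":0,"fingers":32},
  {"x":0,"y":0,"z":0,"rx":0,"ry":0,"rz":0,"fingers":26},
  {"x":0,"y":0,"z":0,"rx":0,"ry":0,"rz":0,"fingers":15},
  {"x":0,"y":0,"z":0,"rx":0,"ry":0,"rz":0,"fingers":15},
  {"x":0,"y":0,"z":0,"rx":0,"ry":0,"rz":0,"fingers":15},
  {"x":0,"y":0,"z":0,"rx":0,"ry":0,"rz":0,"fingers":15},
])

```text
t: 18.95
eef_pos: [0.4268, 0.124, 0.2126]
orientation: [-0.0, 1.0, -0.0, 0.001]
contact_force: [-1.0, -0.3, 7.2]
grip_width: 0.0236
grasp_force: 38.8
```

>>> servo_tool([
  {"x":0,"y":0,"z":-5,"rx":0,"ry":0,"rz":0,"fingers":15},
  {"x":0,"y":0,"z":-15,"rx":0,"ry":0,"rz":0,"fingers":15},
  {"x":0,"y":0,"z":-30,"rx":0,"ry":0,"rz":0,"fingers":15},
  {"x":0,"y":0,"z":-40,"rx":0,"ry":0,"rz":0,"fingers":15},
  {"x":0,"y":0,"z":-40,"rx":0,"ry":0,"rz":0,"fingers":15},
  {"x":0,"y":0,"z":-20,"rx":0,"ry":0,"rz":0,"fingers":15},
  {"x":20,"y":-20,"z":0,"rx":0,"ry":0,"rz":0,"fingers":15},
  {"x":25,"y":-30,"z":0,"rx":0,"ry":0,"rz":0,"fingers":15},
  {"x":25,"y":-30,"z":0,"rx":0,"ry":0,"rz":0,"fingers":15},
  {"x":25,"y":-30,"z":0,"rx":0,"ry":0,"rz":0,"fingers":15},
  {"x":20,"y":-25,"z":0,"rx":0,"ry":0,"rz":0,"fingers":15},
  {"x":10,"y":-11,"z":0,"rx":0,"ry":0,"rz":0,"fingers":15},
  {"x":0,"y":0,"z":0,"rx":0,"ry":0,"rz":0,"fingers":15},
  {"x":0,"y":0,"z":0,"rx":0,"ry":0,"rz":0,"fingers":15},
])

```text
t: 20.35
eef_pos: [0.5508, 0.2697, 0.3615]
orientation: [0.0, 1.0, 0.0, -0.001]
contact_force: [-0.1, -0.0, -1.1]
grip_width: 0.0236
grasp_force: 39.4
```

>>> servo_tool([
  {"x":2,"y":0,"z":20,"rx":0,"ry":0,"rz":0,"fingers":15},
  {"x":0,"y":0,"z":30,"rx":0,"ry":0,"rz":0,"fingers":15},
  {"x":0,"y":0,"z":20,"rx":0,"ry":0,"rz":0,"fingers":15},
  {"x":0,"y":0,"z":12,"rx":0,"ry":0,"rz":0,"fingers":15},
  {"x":0,"y":0,"z":8,"rx":0,"ry":0,"rz":0,"fingers":15},
  {"x":0,"y":0,"z":4,"rx":0,"ry":0,"rz":0,"fingers":15},
  {"x":0,"y":0,"z":3,"rx":0,"ry":0,"rz":0,"fingers":15},
  {"x":0,"y":0,"z":2,"rx":0,"ry":0,"rz":0,"fingers":15},
  {"x":0,"y":0,"z":0,"rx":0,"ry":0,"rz":0,"fingers":15},
  {"x":0,"y":0,"z":0,"rx":0,"ry":0,"rz":0,"fingers":15},
])

```text
t: 21.35
eef_pos: [0.5537, 0.27, 0.2632]
orientation: [-0.0, 1.0, -0.0, 0.0]
contact_force: [-0.5, 0.4, -0.7]
grip_width: 0.0234
grasp_force: 39.4
```

>>> servo_tool([
  {"x":0,"y":0,"z":1,"rx":0,"ry":0,"rz":0,"fingers":15},
  {"x":0,"y":0,"z":0,"rx":0,"ry":0,"rz":0,"fingers":15},
  {"x":0,"y":0,"z":0,"rx":0,"ry":0,"rz":0,"fingers":15},
])

```text
t: 21.65
eef_pos: [0.5537, 0.2701, 0.2627]
orientation: [-0.0, 1.0, -0.0, 0.001]
contact_force: [-1.6, -0.1, 5.2]
grip_width: 0.0233
grasp_force: 40.1
```

>>> servo_tool([
  {"x":0,"y":0,"z":0,"rx":0,"ry":0,"rz":0,"fingers":30},
  {"x":0,"y":0,"z":0,"rx":0,"ry":0,"rz":0,"fingers":45},
  {"x":0,"y":0,"z":0,"rx":0,"ry":0,"rz":0,"fingers":60},
  {"x":0,"y":0,"z":0,"rx":0,"ry":0,"rz":0,"fingers":60},
  {"x":0,"y":0,"z":0,"rx":0,"ry":0,"rz":0,"fingers":60},
  {"x":0,"y":0,"z":-20,"rx":0,"ry":0,"rz":0,"fingers":60},
  {"x":0,"y":0,"z":-30,"rx":0,"ry":0,"rz":0,"fingers":60},
  {"x":0,"y":0,"z":-30,"rx":0,"ry":0,"rz":0,"fingers":60},
  {"x":0,"y":0,"z":-20,"rx":0,"ry":0,"rz":0,"fingers":60},
  {"x":7,"y":14,"z":0,"rx":0,"ry":0,"rz":0,"fingers":60},
  {"x":15,"y":30,"z":0,"rx":0,"ry":0,"rz":0,"fingers":60},
  {"x":15,"y":30,"z":0,"rx":0,"ry":0,"rz":0,"fingers":60},
  {"x":15,"y":30,"z":0,"rx":0,"ry":0,"rz":0,"fingers":60},
  {"x":15,"y":30,"z":0,"rx":0,"ry":0,"rz":0,"fingers":60},
  {"x":13,"y":26,"z":0,"rx":0,"ry":0,"rz":0,"fingers":60},
  {"x":7,"y":14,"z":0,"rx":0,"ry":0,"rz":0,"fingers":60},
  {"x":0,"y":0,"z":0,"rx":0,"ry":0,"rz":0,"fingers":60},
  {"x":0,"y":0,"z":0,"rx":0,"ry":0,"rz":0,"fingers":60},
])

```text
t: 23.45
eef_pos: [0.64, 0.096, 0.3609]
orientation: [-0.0, 1.0, -0.001, -0.001]
contact_force: [0.4, 0.1, -0.2]
grip_width: 0.0601
grasp_force: 0.0
```

Run:
```python
from h import *
s=r.read_state();print(s["eef_pos"],s["contact_force"])
c=r.capture("wrist");cv2.imwrite("pics/w5.png",c["img"])
print(hull_ell(c,masks(c)["blue"],(258,150),.081))
```

```text
[0.63998373 0.09598347 0.36091957] [ 0.36306905  0.10415735 -0.21755981]
[642.9  97.   87.6  88.3]
```

View pics/w5.png

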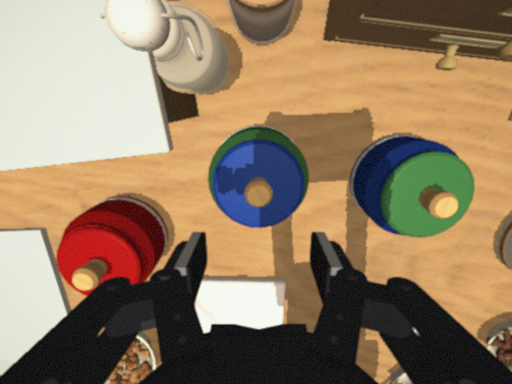

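The red lid sits on the red canister at lower left. The blue lid is centred at (258,185), and the bottle at (185,60) is clear. Grasp the blue lid and lift it.

>>> servo_tool([
  {"x":2,"y":0,"z":25,"rx":0,"ry":0,"rz":0,"fingers":60},
  {"x":0,"y":0,"z":25,"rx":0,"ry":0,"rz":0,"fingers":60},
  {"x":0,"y":0,"z":25,"rx":0,"ry":0,"rz":0,"fingers":60},
  {"x":0,"y":0,"z":15,"rx":0,"ry":0,"rz":0,"fingers":60},
  {"x":0,"y":0,"z":6,"rx":0,"ry":0,"rz":0,"fingers":60},
  {"x":0,"y":0,"z":4,"rx":0,"ry":0,"rz":0,"fingers":60},
  {"x":0,"y":0,"z":0,"rx":0,"ry":0,"rz":0,"fingers":40},
  {"x":0,"y":0,"z":0,"rx":0,"ry":0,"rz":0,"fingers":32},
  {"x":0,"y":0,"z":0,"rx":0,"ry":0,"rz":0,"fingers":26},
  {"x":0,"y":0,"z":0,"rx":0,"ry":0,"rz":0,"fingers":15},
  {"x":0,"y":0,"z":0,"rx":0,"ry":0,"rz":0,"fingers":15},
  {"x":0,"y":0,"z":0,"rx":0,"ry":0,"rz":0,"fingers":15},
  {"x":0,"y":0,"z":0,"rx":0,"ry":0,"rz":0,"fingers":15},
])

```text
t: 24.8
eef_pos: [0.6429, 0.0958, 0.2629]
orientation: [-0.0, 1.0, -0.0, 0.001]
contact_force: [-1.0, 0.2, 6.4]
grip_width: 0.0236
grasp_force: 39.3
```

>>> servo_tool([
  {"x":0,"y":0,"z":-5,"rx":0,"ry":0,"rz":0,"fingers":15},
  {"x":0,"y":0,"z":-15,"rx":0,"ry":0,"rz":0,"fingers":15},
  {"x":0,"y":0,"z":-25,"rx":0,"ry":0,"rz":0,"fingers":15},
  {"x":0,"y":0,"z":-25,"rx":0,"ry":0,"rz":0,"fingers":15},
  {"x":-10,"y":-1,"z":-10,"rx":0,"ry":0,"rz":0,"fingers":15},
  {"x":-25,"y":-3,"z":0,"rx":0,"ry":0,"rz":0,"fingers":15},
  {"x":-30,"y":-4,"z":0,"rx":0,"ry":0,"rz":0,"fingers":15},
  {"x":-30,"y":-4,"z":0,"rx":0,"ry":0,"rz":0,"fingers":15},
  {"x":-30,"y":-4,"z":0,"rx":0,"ry":0,"rz":0,"fingers":15},
  {"x":-30,"y":-4,"z":0,"rx":0,"ry":0,"rz":0,"fingers":15},
  {"x":-30,"y":-4,"z":0,"rx":0,"ry":0,"rz":0,"fingers":15},
  {"x":-21,"y":-3,"z":0,"rx":0,"ry":0,"rz":0,"fingers":15},
  {"x":-10,"y":-1,"z":10,"rx":0,"ry":0,"rz":0,"fingers":15},
  {"x":0,"y":0,"z":30,"rx":0,"ry":0,"rz":0,"fingers":15},
  {"x":0,"y":0,"z":30,"rx":0,"ry":0,"rz":0,"fingers":15},
  {"x":0,"y":0,"z":20,"rx":0,"ry":0,"rz":0,"fingers":15},
  {"x":0,"y":0,"z":15,"rx":0,"ry":0,"rz":0,"fingers":15},
  {"x":0,"y":0,"z":10,"rx":0,"ry":0,"rz":0,"fingers":15},
  {"x":0,"y":0,"z":0,"rx":0,"ry":0,"rz":0,"fingers":15},
  {"x":0,"y":0,"z":0,"rx":0,"ry":0,"rz":0,"fingers":15},
])

```text
t: 26.8
eef_pos: [0.4263, 0.124, 0.227]
orientation: [-0.0, 1.0, -0.0, -0.0]
contact_force: [0.3, 0.5, -1.3]
grip_width: 0.0236
grasp_force: 39.3
```

Contact is expected at z = 0.213.

>>> servo_tool([
  {"x":0,"y":0,"z":7,"rx":0,"ry":0,"rz":0,"fingers":15},
  {"x":0,"y":0,"z":4,"rx":0,"ry":0,"rz":0,"fingers":15},
  {"x":0,"y":0,"z":2,"rx":0,"ry":0,"rz":0,"fingers":15},
  {"x":0,"y":0,"z":1,"rx":0,"ry":0,"rz":0,"fingers":15},
  {"x":0,"y":0,"z":1,"rx":0,"ry":0,"rz":0,"fingers":15},
  {"x":0,"y":0,"z":0,"rx":0,"ry":0,"rz":0,"fingers":15},
  {"x":0,"y":0,"z":0,"rx":0,"ry":0,"rz":0,"fingers":15},
])

```text
t: 27.5
eef_pos: [0.4263, 0.124, 0.2128]
orientation: [-0.0, 1.0, -0.0, 0.0]
contact_force: [-4.0, -1.5, 17.0]
grip_width: 0.0232
grasp_force: 41.0
```

>>> servo_tool([
  {"x":0,"y":0,"z":-1,"rx":0,"ry":0,"rz":0,"fingers":15},
  {"x":0,"y":0,"z":0,"rx":0,"ry":0,"rz":0,"fingers":30},
  {"x":0,"y":0,"z":0,"rx":0,"ry":0,"rz":0,"fingers":45},
  {"x":0,"y":0,"z":0,"rx":0,"ry":0,"rz":0,"fingers":60},
  {"x":0,"y":0,"z":0,"rx":0,"ry":0,"rz":0,"fingers":60},
  {"x":0,"y":0,"z":-20,"rx":0,"ry":0,"rz":0,"fingers":60},
  {"x":0,"y":0,"z":-40,"rx":0,"ry":0,"rz":0,"fingers":60},
  {"x":0,"y":0,"z":-40,"rx":0,"ry":0,"rz":0,"fingers":60},
  {"x":0,"y":0,"z":-40,"rx":0,"ry":0,"rz":0,"fingers":60},
  {"x":10,"y":10,"z":-10,"rx":0,"ry":0,"rz":0,"fingers":60},
  {"x":26,"y":25,"z":0,"rx":0,"ry":0,"rz":0,"fingers":60},
  {"x":26,"y":25,"z":0,"rx":0,"ry":0,"rz":0,"fingers":60},
  {"x":26,"y":25,"z":0,"rx":0,"ry":0,"rz":0,"fingers":60},
  {"x":26,"y":25,"z":0,"rx":0,"ry":0,"rz":0,"fingers":60},
  {"x":26,"y":25,"z":0,"rx":0,"ry":0,"rz":0,"fingers":60},
  {"x":26,"y":25,"z":0,"rx":0,"ry":0,"rz":0,"fingers":60},
  {"x":26,"y":25,"z":0,"rx":0,"ry":0,"rz":0,"fingers":60},
  {"x":12,"y":11,"z":0,"rx":0,"ry":0,"rz":0,"fingers":60},
  {"x":0,"y":0,"z":0,"rx":0,"ry":0,"rz":0,"fingers":60},
  {"x":0,"y":0,"z":0,"rx":0,"ry":0,"rz":0,"fingers":60},
])

```text
t: 29.5
eef_pos: [0.63, -0.0724, 0.3613]
orientation: [-0.0, 1.0, -0.001, -0.001]
contact_force: [-0.3, 0.5, -0.4]
grip_width: 0.0596
grasp_force: 0.0
```

Run:
```python
from h import *
s=r.read_state();print(s["eef_pos"],s["contact_force"])
c=r.capture("wrist");cv2.imwrite("pics/w6.png",c["img"])
m=masks(c);print(hull_ell(c,m["green"],(258,150),.081))
```

```text
[ 0.62995525 -0.07241284  0.36132857] [-0.2873304   0.49478628 -0.42024479]
[631.7 -71.6  88.   88.4]
```

View pics/w6.png

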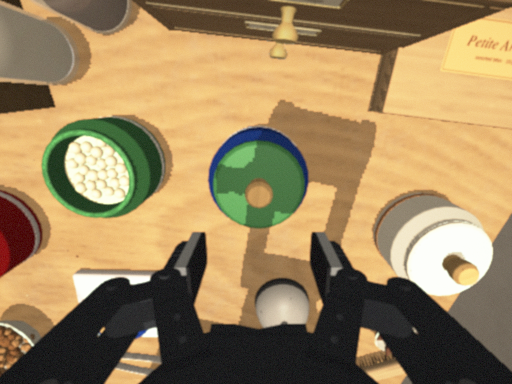

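The green lid is centred at (258,185). The green canister's mouth is open at (97,170), and the blue lid is on the slab, partly hidden by the finger. Grasp the green lid.

>>> servo_tool([
  {"x":1,"y":0,"z":25,"rx":0,"ry":0,"rz":0,"fingers":60},
  {"x":0,"y":0,"z":25,"rx":0,"ry":0,"rz":0,"fingers":60},
  {"x":0,"y":0,"z":25,"rx":0,"ry":0,"rz":0,"fingers":60},
  {"x":0,"y":0,"z":15,"rx":0,"ry":0,"rz":0,"fingers":60},
  {"x":0,"y":0,"z":6,"rx":0,"ry":0,"rz":0,"fingers":60},
  {"x":0,"y":0,"z":4,"rx":0,"ry":0,"rz":0,"fingers":60},
  {"x":0,"y":0,"z":0,"rx":0,"ry":0,"rz":0,"fingers":40},
  {"x":0,"y":0,"z":0,"rx":0,"ry":0,"rz":0,"fingers":32},
  {"x":0,"y":0,"z":0,"rx":0,"ry":0,"rz":0,"fingers":26},
  {"x":0,"y":0,"z":0,"rx":0,"ry":0,"rz":0,"fingers":15},
  {"x":0,"y":0,"z":0,"rx":0,"ry":0,"rz":0,"fingers":15},
  {"x":0,"y":0,"z":0,"rx":0,"ry":0,"rz":0,"fingers":15},
  {"x":0,"y":0,"z":0,"rx":0,"ry":0,"rz":0,"fingers":15},
])

```text
t: 30.85
eef_pos: [0.6318, -0.0722, 0.2639]
orientation: [0.0, 1.0, -0.0, 0.001]
contact_force: [-0.6, -0.6, 5.5]
grip_width: 0.023
grasp_force: 39.2
```

>>> servo_tool([
  {"x":0,"y":0,"z":-5,"rx":0,"ry":0,"rz":0,"fingers":15},
  {"x":0,"y":0,"z":-15,"rx":0,"ry":0,"rz":0,"fingers":15},
  {"x":0,"y":0,"z":-25,"rx":0,"ry":0,"rz":0,"fingers":15},
  {"x":0,"y":0,"z":-25,"rx":0,"ry":0,"rz":0,"fingers":15},
  {"x":0,"y":0,"z":-10,"rx":0,"ry":0,"rz":0,"fingers":15},
  {"x":1,"y":-14,"z":0,"rx":0,"ry":0,"rz":0,"fingers":15},
  {"x":2,"y":-28,"z":0,"rx":0,"ry":0,"rz":0,"fingers":15},
  {"x":2,"y":-28,"z":0,"rx":0,"ry":0,"rz":0,"fingers":15},
  {"x":2,"y":-28,"z":0,"rx":0,"ry":0,"rz":0,"fingers":15},
  {"x":2,"y":-28,"z":0,"rx":0,"ry":0,"rz":0,"fingers":15},
  {"x":1,"y":-28,"z":0,"rx":0,"ry":0,"rz":0,"fingers":15},
  {"x":1,"y":-14,"z":0,"rx":0,"ry":0,"rz":0,"fingers":15},
  {"x":0,"y":0,"z":20,"rx":0,"ry":0,"rz":0,"fingers":15},
  {"x":0,"y":0,"z":25,"rx":0,"ry":0,"rz":0,"fingers":15},
  {"x":0,"y":0,"z":15,"rx":0,"ry":0,"rz":0,"fingers":15},
  {"x":0,"y":0,"z":0,"rx":0,"ry":0,"rz":0,"fingers":15},
  {"x":0,"y":0,"z":0,"rx":0,"ry":0,"rz":0,"fingers":15},
])

```text
t: 32.55
eef_pos: [0.6424, 0.0957, 0.2824]
orientation: [-0.0, 1.0, -0.0, -0.0]
contact_force: [0.3, -0.0, -0.6]
grip_width: 0.0233
grasp_force: 39.4
```

>>> servo_tool([
  {"x":0,"y":0,"z":9,"rx":0,"ry":0,"rz":0,"fingers":15},
  {"x":0,"y":0,"z":5,"rx":0,"ry":0,"rz":0,"fingers":15},
  {"x":0,"y":0,"z":3,"rx":0,"ry":0,"rz":0,"fingers":15},
  {"x":0,"y":0,"z":2,"rx":0,"ry":0,"rz":0,"fingers":15},
  {"x":0,"y":0,"z":0,"rx":0,"ry":0,"rz":0,"fingers":15},
  {"x":0,"y":0,"z":0,"rx":0,"ry":0,"rz":0,"fingers":15},
])

```text
t: 33.15
eef_pos: [0.6425, 0.0959, 0.2639]
orientation: [-0.0, 1.0, -0.0, 0.0]
contact_force: [0.0, 0.2, -0.4]
grip_width: 0.0233
grasp_force: 39.4
```

>>> servo_tool([
  {"x":0,"y":0,"z":1,"rx":0,"ry":0,"rz":0,"fingers":15},
  {"x":0,"y":0,"z":0,"rx":0,"ry":0,"rz":0,"fingers":15},
  {"x":0,"y":0,"z":0,"rx":0,"ry":0,"rz":0,"fingers":15},
])

```text
t: 33.45
eef_pos: [0.6425, 0.0959, 0.2639]
orientation: [-0.0, 1.0, -0.0, 0.0]
contact_force: [-2.3, -0.1, 6.7]
grip_width: 0.023
grasp_force: 40.3
```

>>> servo_tool([
  {"x":0,"y":0,"z":0,"rx":0,"ry":0,"rz":0,"fingers":30},
  {"x":0,"y":0,"z":0,"rx":0,"ry":0,"rz":0,"fingers":45},
  {"x":0,"y":0,"z":0,"rx":0,"ry":0,"rz":0,"fingers":60},
  {"x":0,"y":0,"z":0,"rx":0,"ry":0,"rz":0,"fingers":60},
  {"x":0,"y":0,"z":0,"rx":0,"ry":0,"rz":0,"fingers":60},
  {"x":0,"y":0,"z":-20,"rx":0,"ry":0,"rz":0,"fingers":60},
  {"x":0,"y":0,"z":-35,"rx":0,"ry":0,"rz":0,"fingers":60},
  {"x":0,"y":0,"z":-35,"rx":0,"ry":0,"rz":0,"fingers":60},
  {"x":-10,"y":-1,"z":0,"rx":0,"ry":0,"rz":0,"fingers":60},
  {"x":-25,"y":-3,"z":0,"rx":0,"ry":0,"rz":0,"fingers":60},
  {"x":-30,"y":-4,"z":0,"rx":0,"ry":0,"rz":0,"fingers":60},
  {"x":-30,"y":-4,"z":0,"rx":0,"ry":0,"rz":0,"fingers":60},
  {"x":-30,"y":-4,"z":0,"rx":0,"ry":0,"rz":0,"fingers":60},
  {"x":-30,"y":-4,"z":0,"rx":0,"ry":0,"rz":0,"fingers":60},
  {"x":-30,"y":-4,"z":0,"rx":0,"ry":0,"rz":0,"fingers":60},
  {"x":-21,"y":-3,"z":0,"rx":0,"ry":0,"rz":0,"fingers":60},
  {"x":-10,"y":-1,"z":10,"rx":0,"ry":0,"rz":0,"fingers":60},
  {"x":0,"y":0,"z":30,"rx":0,"ry":0,"rz":0,"fingers":60},
  {"x":0,"y":0,"z":20,"rx":0,"ry":0,"rz":0,"fingers":60},
  {"x":0,"y":0,"z":0,"rx":0,"ry":0,"rz":0,"fingers":60},
])

```text
t: 35.45
eef_pos: [0.4245, 0.1238, 0.2905]
orientation: [0.0, 1.0, -0.0, -0.003]
contact_force: [-0.3, 0.5, -0.2]
grip_width: 0.0598
grasp_force: 0.0
```

>>> servo_tool([
  {"x":0,"y":0,"z":25,"rx":0,"ry":0,"rz":0,"fingers":60},
  {"x":0,"y":0,"z":25,"rx":0,"ry":0,"rz":0,"fingers":60},
  {"x":0,"y":0,"z":15,"rx":0,"ry":0,"rz":0,"fingers":60},
  {"x":0,"y":0,"z":8,"rx":0,"ry":0,"rz":0,"fingers":60},
  {"x":0,"y":0,"z":4,"rx":0,"ry":0,"rz":0,"fingers":60},
  {"x":0,"y":0,"z":0,"rx":0,"ry":0,"rz":0,"fingers":40},
  {"x":0,"y":0,"z":0,"rx":0,"ry":0,"rz":0,"fingers":32},
  {"x":0,"y":0,"z":0,"rx":0,"ry":0,"rz":0,"fingers":26},
  {"x":0,"y":0,"z":0,"rx":0,"ry":0,"rz":0,"fingers":15},
  {"x":0,"y":0,"z":0,"rx":0,"ry":0,"rz":0,"fingers":15},
  {"x":0,"y":0,"z":0,"rx":0,"ry":0,"rz":0,"fingers":15},
  {"x":0,"y":0,"z":0,"rx":0,"ry":0,"rz":0,"fingers":15},
])

```text
t: 36.65
eef_pos: [0.4267, 0.124, 0.2166]
orientation: [-0.0, 1.0, -0.0, 0.001]
contact_force: [-0.1, -0.5, 5.7]
grip_width: 0.0233
grasp_force: 38.9
```

>>> servo_tool([
  {"x":0,"y":0,"z":-5,"rx":0,"ry":0,"rz":0,"fingers":15},
  {"x":0,"y":0,"z":-20,"rx":0,"ry":0,"rz":0,"fingers":15},
  {"x":0,"y":0,"z":-40,"rx":0,"ry":0,"rz":0,"fingers":15},
  {"x":0,"y":0,"z":-40,"rx":0,"ry":0,"rz":0,"fingers":15},
  {"x":0,"y":0,"z":-30,"rx":0,"ry":0,"rz":0,"fingers":15},
  {"x":10,"y":10,"z":0,"rx":0,"ry":0,"rz":0,"fingers":15},
  {"x":26,"y":25,"z":0,"rx":0,"ry":0,"rz":0,"fingers":15},
  {"x":26,"y":25,"z":0,"rx":0,"ry":0,"rz":0,"fingers":15},
  {"x":26,"y":25,"z":0,"rx":0,"ry":0,"rz":0,"fingers":15},
  {"x":26,"y":25,"z":0,"rx":0,"ry":0,"rz":0,"fingers":15},
  {"x":26,"y":25,"z":0,"rx":0,"ry":0,"rz":0,"fingers":15},
  {"x":26,"y":25,"z":0,"rx":0,"ry":0,"rz":0,"fingers":15},
  {"x":26,"y":25,"z":0,"rx":0,"ry":0,"rz":0,"fingers":15},
  {"x":13,"y":11,"z":0,"rx":0,"ry":0,"rz":0,"fingers":15},
  {"x":0,"y":0,"z":20,"rx":0,"ry":0,"rz":0,"fingers":15},
  {"x":0,"y":0,"z":25,"rx":0,"ry":0,"rz":0,"fingers":15},
  {"x":0,"y":0,"z":20,"rx":0,"ry":0,"rz":0,"fingers":15},
  {"x":0,"y":0,"z":0,"rx":0,"ry":0,"rz":0,"fingers":15},
  {"x":0,"y":0,"z":0,"rx":0,"ry":0,"rz":0,"fingers":15},
])

```text
t: 38.55
eef_pos: [0.6311, -0.0724, 0.285]
orientation: [-0.0, 1.0, -0.0, -0.001]
contact_force: [0.5, -0.5, -0.7]
grip_width: 0.0229
grasp_force: 39.4
```

>>> servo_tool([
  {"x":0,"y":0,"z":9,"rx":0,"ry":0,"rz":0,"fingers":15},
  {"x":0,"y":0,"z":4,"rx":0,"ry":0,"rz":0,"fingers":15},
  {"x":0,"y":0,"z":3,"rx":0,"ry":0,"rz":0,"fingers":15},
  {"x":0,"y":0,"z":2,"rx":0,"ry":0,"rz":0,"fingers":15},
  {"x":0,"y":0,"z":1,"rx":0,"ry":0,"rz":0,"fingers":15},
  {"x":0,"y":0,"z":0,"rx":0,"ry":0,"rz":0,"fingers":15},
  {"x":0,"y":0,"z":0,"rx":0,"ry":0,"rz":0,"fingers":15},
])

```text
t: 39.25
eef_pos: [0.6315, -0.0721, 0.2669]
orientation: [-0.0, 1.0, -0.0, 0.0]
contact_force: [-0.1, 0.2, -0.3]
grip_width: 0.023
grasp_force: 39.5
```

>>> servo_tool([
  {"x":0,"y":0,"z":1,"rx":0,"ry":0,"rz":0,"fingers":15},
  {"x":0,"y":0,"z":0,"rx":0,"ry":0,"rz":0,"fingers":15},
  {"x":0,"y":0,"z":0,"rx":0,"ry":0,"rz":0,"fingers":15},
])

```text
t: 39.55
eef_pos: [0.6315, -0.0721, 0.2667]
orientation: [0.0, 1.0, -0.0, 0.0]
contact_force: [-1.7, 0.4, 4.6]
grip_width: 0.023
grasp_force: 40.1
```

Home at the expected height. Release, rise and back away so the cameras see everything.

>>> servo_tool([
  {"x":0,"y":0,"z":0,"rx":0,"ry":0,"rz":0,"fingers":30},
  {"x":0,"y":0,"z":0,"rx":0,"ry":0,"rz":0,"fingers":45},
  {"x":0,"y":0,"z":0,"rx":0,"ry":0,"rz":0,"fingers":60},
  {"x":0,"y":0,"z":0,"rx":0,"ry":0,"rz":0,"fingers":60},
  {"x":0,"y":0,"z":0,"rx":0,"ry":0,"rz":0,"fingers":60},
  {"x":0,"y":0,"z":-20,"rx":0,"ry":0,"rz":0,"fingers":60},
  {"x":0,"y":0,"z":-35,"rx":0,"ry":0,"rz":0,"fingers":60},
  {"x":0,"y":0,"z":-45,"rx":0,"ry":0,"rz":0,"fingers":60},
  {"x":0,"y":0,"z":-40,"rx":0,"ry":0,"rz":0,"fingers":60},
  {"x":-20,"y":0,"z":0,"rx":0,"ry":0,"rz":0,"fingers":60},
  {"x":-30,"y":0,"z":0,"rx":0,"ry":0,"rz":0,"fingers":60},
  {"x":-30,"y":0,"z":0,"rx":0,"ry":0,"rz":0,"fingers":60},
  {"x":-30,"y":0,"z":0,"rx":0,"ry":0,"rz":0,"fingers":60},
  {"x":-30,"y":0,"z":0,"rx":0,"ry":0,"rz":0,"fingers":60},
  {"x":-20,"y":0,"z":0,"rx":0,"ry":0,"rz":0,"fingers":60},
  {"x":0,"y":0,"z":0,"rx":0,"ry":0,"rz":0,"fingers":60},
  {"x":0,"y":0,"z":0,"rx":0,"ry":0,"rz":0,"fingers":60},
  {"x":0,"y":0,"z":0,"rx":0,"ry":0,"rz":0,"fingers":60},
])

```text
t: 41.35
eef_pos: [0.4725, -0.0723, 0.406]
orientation: [0.0, 1.0, -0.0, 0.001]
contact_force: [0.9, 0.2, -0.3]
grip_width: 0.0598
grasp_force: 0.0
```

Run:
```python
from h import *
c=r.capture("top");m=masks(c);w=r.capture("wrist")
cv2.imwrite("pics/f.png",np.hstack([cv2.resize(i["img"],(400,300)) for i in(c,w)]))
for k,s in dict(white=(391,170),blue=(296,133),green=(222,128),red=(147,168)).items():
    try: print(k,hull_ell(c,m[k],s,.081))
    except Exception as e: print(k,"x")
```

```text
white x
blue x
green [630.6  93.7  99.  104.4]
red [546.2 264.6 102.3 104.7]
```

View pics/f.png

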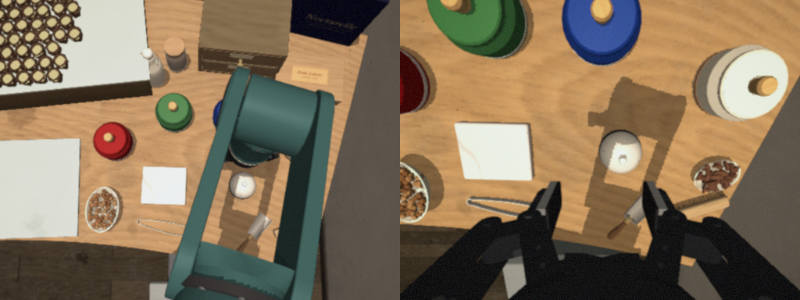

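The final views show each lid flat on its own canister: red (113,140), green (173,110), blue (600,25) and white (742,85). The slab is empty, the bell has not moved, and the gripper is clear of everything.

```bash
python3 -c "
from bench import r
print(r.job_done())"
```

```text
the job is handed in; nothing more can be done
None
```

All four lids are on the canisters of their own colour and seated on the rims; the slab is empty, the bell is where it stood, and the job was handed in at about 41 s of robot time.

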